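# Check a friction-hinged lid, then close up the sample store

## Task

The lid hinge of the small two-level sample store has just been tightened. Lift the lid about half way (45 degrees, give or take 10), let go and keep clear of it for two seconds to see that it stays up by itself. Then lower the lid gently until it is fully shut, and after that push the open drawer home until it seats behind its catch; leave the other things on the bench where they stand.

Things in the scene. Friction and masses are not known exactly. Their poses are not given: they have to be found in the camera images.
- store: The sample store, a white box 110 mm deep (x) by 180 mm wide (y) by 80 mm high, fixed to the bench, with a grey lid on top (closed top at 93 mm, highest point 95 mm). Origin: centre of its underside, on the bench. Its x axis points from the front (tab side, towards the robot) to the back (hinge side), its y axis to the end from which the drawer comes out (the robot's left), z up. It may be turned up to about 9 degrees.
- lid_tab (a point): Gripping point of the lid, on the centre line of the tab that juts forward from the lid's front edge: tab 24 mm wide (along the store's y), 12 mm thick, reaching 45 mm beyond the lid's front edge; this point lies 28 mm in front of that edge and 17 mm behind the tab's end, at mid thickness, 87 mm above the bench when shut. There is free air on both sides of and below the tab. The point turns with the lid.
- lid_hinge (a point): Middle of the lid's hinge line, which runs along the store's y axis, 84 mm above the bench at the back edge; 142 mm behind lid_tab.
- lid (a joint): Lid angle in rad: 0 shut, grows as the front edge rises, stop at 1.9. The hinge has friction of about 0.35 N m that holds the lid at any angle against its weight of about 0.22 kg: about 4 N upward at the tab raises it, about 2 N downward lowers it.
- drawer_pull (a point): Centre of the outer end face of the drawer's pull, a flat lip 60 mm wide (along the store's x), 12 mm thick, 45 mm above the bench, that projects 35 mm from the drawer's end. Push it here along the store's -y. When the drawer is home this point is 134 mm from the store's origin along its +y.
- drawer (a joint): Drawer opening in m along the store's +y: 0 seated, stop at 0.09. It slides with about 2 N of friction; over the last 13 mm a sprung catch must be overcome (about 5 to 8 N in all, hardest as it begins, and short of 7 mm it springs back out); from about 4 mm it is drawn in to its stop and held there.
- bottle: Bystander: white plastic bottle with a screw cap, 52 mm diameter, 102 mm high, loose. Origin: centre of its underside. It stands at the far left or the far right of the store.
- beaker: Bystander: empty clear beaker, 71 mm diameter, 84 mm high, loose. Origin: centre of its underside. It stands at the side where the bottle does not.
- tape: Bystander: roll of tape lying flat behind the store, 104 mm diameter, 25 mm high, loose. Origin: centre of its underside.

How it is judged:
On the way, in this order (a step that is already met when the one before it is completed fails the run):
1. the lid stands by itself between 30 and 60 degrees, untouched and still, for 1.5 s (value of joint lid between 0.52 and 1.05 rad and velocity of joint lid between -0.03 and 0.03 rad/s and contact force between each of the arm, the fingers and lid below 0.05 N and value of joint drawer above 0.02 m), for 1.5 s.
2. the lid is shut while the drawer is still open (value of joint lid below 0.03 rad and value of joint drawer above 0.02 m), for 0.2 s.
3. the drawer is home behind its catch (value of joint drawer below 0.003 m), for 0.2 s.
At the end, for the whole second after the job is handed in: The lid is shut (within 0.03 rad), the drawer is seated behind its catch (within 3 mm of home), both at rest (value of joint lid below 0.03 rad and value of joint drawer below 0.003 m and velocity of joint lid between -0.05 and 0.05 rad/s and velocity of joint drawer between -0.01 and 0.01 m/s); the robot touches nothing.
It fails at once if the lid is slammed shut or thrown down (closing faster than 2.5 rad/s) (velocity of joint lid below -2.5 rad/s).
It fails at once if the bottle is shifted by more than 30 mm or knocked over (distance of bottle from where it was at the start of the episode above 0.03 m or angle between bottle's own z axis and vertical above 0.5 rad).
It fails at once if the beaker is shifted by more than 30 mm or knocked over (distance of beaker from where it was at the start of the episode above 0.03 m or angle between beaker's own z axis and vertical above 0.5 rad).
It fails at once if the tape is shifted by more than 30 mm or knocked over (distance of tape from where it was at the start of the episode above 0.03 m or angle between tape's own z axis and vertical above 0.5 rad).
It also fails if it takes over 64 s, if anything falls off the work surface, if the arm or the gripper's body presses on something with over 40 N, if the wrist force passes 120 N, or if a joint passes its speed limit or range.

## Robot

A 6-joint arm with a two-finger parallel gripper is mounted at the origin on a cart in front of the work surface, level with it; the furniture and walls round the work are solid. World frame = base frame: x ahead of the robot, y to its left, z up, the work surface at z = 0. Lengths are in m, angles in rad, forces in N, time in s.
With the tool pointing down it reaches from about 0.4 to 0.825 m from the base axis. Payload 7 kg.
Tool frame: the origin (TCP) lies midway between the tips of the shut fingers; the grasp point (between the pads) lies 19 mm behind it (r.pinch_z is the distance from the TCP to the grasp point, in m); y points along the fingers, x is the direction in which the jaws open and shut, and the axes are right-handed (so a half turn about y gives the same grasp; the last joint's range is limited). The gripper opens to 88 mm and grips with 3 to 60 N. Pads are 19 mm wide; open, the fingers measure 130 mm over their backs; the gripper's body (78 mm by 193 mm) begins 47 mm behind the grasp point.
Start: joints at [1.419, 0.359, 0.012, 0, -1.224, -0.288], TCP at [0.287, 0.611, 0.227] pointing down, gripper open.
Joint ranges: [-3.07, 3.07], [-1.43, 2.12], [-1.02, 1.25], [-3.03, 1.67], [-3.05, -0], [-3.03, 3.03]. Speed limits (rad/s): [2.39, 2.39, 3.01, 3.14, 3.14, 3.14].

## Interface

Orientations are given as a rotation vector (axis times angle).
In Python, from station import monitor, optics, r gives the robot as it stands.
- The arm moves only by the tool step_arm, never from a script. Its arguments are lists of equal length, an entry for each row: "delta_pos": the shift along the world's x, y, z in mm, a list of three; "twist": the turn about the world's z in degrees. In form: {"delta_pos": [[dx, dy, dz], ...], "twist": [twist, ...]}. A call has 1 to 20 rows; each row shifts and turns the commanded pose from where the row before left it; what a row does not reach is not made up. A row lasts 1/10 s, in which the tool goes at most 50 mm and 8.59 degrees, less where a joint would pass 70% of its speed; a pose out of reach is approached as far as the arm can. A call with a gripper value outside its range is refused whole. "gripper" is the closure in counts, from 0 (fully open) to 255 (shut), set as the call begins (left out, the last holds). The fingers move at their own pace and stop on an object; "newtons" is the grip in N (left out, the last holds). Time passes only in rows, so rows that do not move let the fingers close. It gives the time, the measured TCP pose, the force and the opening at its end, in the units of the state.
- monitor.observe(): the state, without advancing time (a new reading comes with each control period).
- optics.camera(name): name is "scene" or "top" or "wrist"; returns the picture (480x640x3 uint8, blue, green, red); there is no depth.
- optics.camera_model(name): a dict with "camera_matrix" (3x3 intrinsics, pixels), "k1" (the pictures are not rectified: a ray, as slopes to the right and down, at radius r is drawn at 1 + k1 r^2 times it, then the intrinsics apply), "xyz" and "attitude" of the camera in the world; the wrist camera has in their place "mount" (4x4, takes a point from camera to tool coordinates, whose origin is the TCP and whose axes are the tool frame's). Camera axes: x right, y up, looking along -z (the intrinsics and any distortion apply to the point x, -y, -z); pixel columns grow to the right and rows downward; lengths in m; the calibration is good to about 2 mm. A picture is of the moment at which its call begins: read the wrist's pose just before it. camera_model takes no time and is no camera call.
- r.job_done(): hands the job in, once; it reports no verdict.
The state is a dict: "time": time; "q": joint angles; "joint_velocities": joint speeds; "tau": joint torques, N m; "eef_pos": TCP position; "ee_rot": TCP orientation; "wrist_force": force on the tool from outside, world axes, zero at the start; "ft_torque": the same for the moment, N m; "grip_width": opening from 0.0 (shut) to 1.0 (fully open).
Only numpy, scipy, OpenCV 4.12 (cv2) and the standard library are available. Lean on these libraries where they do the work, as an engineer would, in place of code of your own. Each camera call takes 0.05 s, during which the arm holds its last target. There are 200 camera calls.

## Working session

There is one attempt and no reset: what is moved stays moved. The work goes in short steps, Python scripts to look and compute and a tool call to move; the robot and the scene stay as the last step left them, time stands still between calls to the robot, and variables do not carry over. Pictures are saved under pics/ and viewed, on a budget of 10 in all, crops included, one or two more only if the job needs it, and the job is handed in when it is done.

Besides the shell and the picture viewer there is one more tool, called after ">>>" by a JSON object that holds its "name" and its "arguments". step_arm: Moves the arm, as the interface text tells. Its arguments: {"type":"object","properties":{"delta_pos":{"type":"array","items":{"type":"array","items":{"type":"number"}}},"twist":{"type":"array","items":{"type":"number"}},"gripper":{"type":"number"},"newtons":{"type":"number"}},"required":["delta_pos","twist"]}

```bash
mkdir -p pics; ls; python3 - <<'E'
from station import monitor, optics, r
import cv2, numpy as np
s=monitor.observe(); print(s)
for n in("scene","top","wrist"):
    print(n,optics.camera_model(n))
a=optics.camera("top");b=optics.camera("scene")
cv2.imwrite("pics/top0.png",a);cv2.imwrite("pics/scene0.png",b)
E
```

```text
pics
{'time': 0.0, 'q': array([ 1.41911130e+00,  3.59406922e-01,  1.10629160e-02, -3.89876232e-04,
       -1.22410963e+00, -2.88114329e-01]), 'joint_velocities': array([ 5.53108470e-05,  1.50818785e-03, -2.85124972e-04,  1.89681828e-04,
       -1.18895296e-03, -5.42463148e-04]), 'tau': array([ 1.22465586e-03, -5.82714951e+01,  2.93045801e+01,  6.99667364e+00,
        6.97305237e-03, -1.60160885e-04]), 'eef_pos': array([0.28717935, 0.61031174, 0.22560435]), 'ee_rot': array([-0.96940014,  1.52485927, -1.52668095]), 'wrist_force': array([ 0.1573876 , -0.05954932,  0.06559849]), 'ft_torque': array([0.04456196, 0.00679941, 0.05460801]), 'grip_width': 1.000084317103129}
scene {'camera_matrix': array([[577.46768529,   0.        , 316.78387238],
       [  0.        , 577.46768529, 230.28276313],
       [  0.        ,   0.        ,   1.        ]]), 'k1': 0.001768907198702494, 'xyz': array([1.0064478 , 0.76550444, 1.42297485]), 'attitude': array([0.19911502, 0.70057321, 2.54970878])}
top {'camera_matrix': array([[592.89485831,   0.        , 320.24718376],
       [  0.        , 592.89485831, 236.53247389],
       [  0.        ,   0.        ,   1.        ]]), 'k1': -0.1330509288929763, 'xyz': array([0.16735936, 0.14655339, 1.60592835]), 'attitude': array([ 0.19909105, -0.24076216, -1.74025899])}
wrist {'camera_matrix': array([[370.98811689,   0.        , 315.24745161],
       [  0.        , 370.98811689, 239.97545125],
       [  0.        ,   0.        ,   1.        ]]), 'k1': -0.07821005986210612, 'mount': array([[ 9.99999405e-01, -9.90239415e-04, -4.57022030e-04,
        -4.39079678e-04],
       [-1.58267447e-04,  2.82852286e-01, -9.59163468e-01,
        -1.59000076e-01],
       [ 1.07907120e-03,  9.59162970e-01,  2.82851961e-01,
         7.67470786e-02],
       [ 0.00000000e+00,  0.00000000e+00,  0.00000000e+00,
         1.00000000e+00]])}
```

View pics/top0.png

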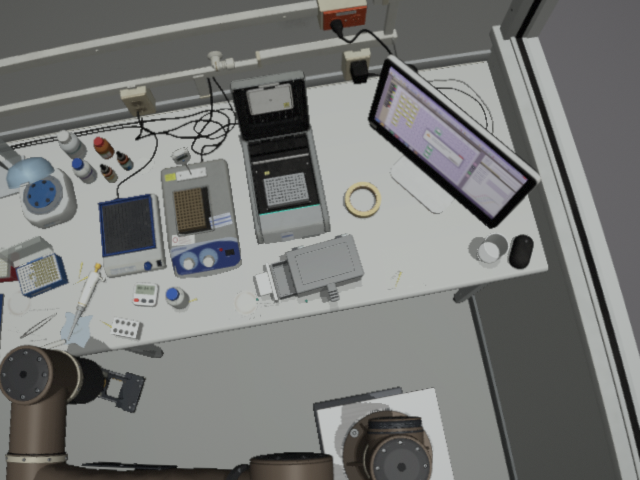

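View pics/scene0.png

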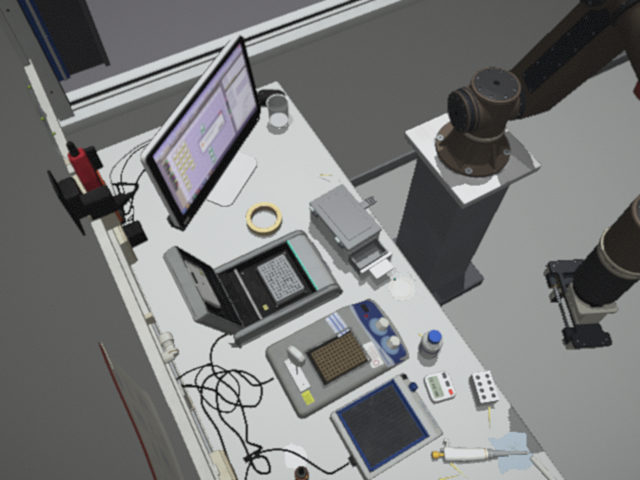

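The top view shows the store's grey lid at about (325,262), the tab at (331,292), the drawer pull at (264,285), the bottle at (176,297), the beaker at (488,250) and the tape at (362,199). The scene view agrees: lid at (345,217), pull at (378,268). Next I'll enlarge both to get the corners.

```bash
cat > h.py <<'E'
import cv2, numpy as np
from scipy.spatial.transform import Rotation as R
from station import monitor, optics, r
def cam(n, s=None):
    m=optics.camera_model(n)
    if n=="wrist":
        s=s or monitor.observe(); T=np.eye(4); T[:3,:3]=R.from_rotvec(s["ee_rot"]).as_matrix(); T[:3,3]=s["eef_pos"]; T=T@m["mount"]
        return m,T[:3,3],T[:3,:3]
    return m,np.array(m["xyz"]),R.from_rotvec(m["attitude"]).as_matrix()
def ray(n,px,s=None):
    m,o,A=cam(n,s); K=m["camera_matrix"]
    p=np.atleast_2d(px).astype(float); p=(p-K[:2,2])/K[0,0]; u=p.copy()
    for _ in range(20): u=p/(1+m["k1"]*(u**2).sum(1,keepdims=True))
    return o,np.c_[u[:,0],-u[:,1],-np.ones(len(u))]@A.T
def onz(n,px,z,s=None):
    o,d=ray(n,px,s); return o+d*((z-o[2])/d[:,2:])
def proj(n,P,s=None):
    m,o,A=cam(n,s); c=(np.atleast_2d(P)-o)@A; u=np.c_[c[:,0],-c[:,1]]/-c[:,2:]
    u*=1+m["k1"]*(u**2).sum(1,keepdims=True); K=m["camera_matrix"]
    return u*K[0,0]+K[:2,2]
E
python3 - <<'E'
import cv2, numpy as np
a=cv2.imread("pics/top0.png")[225:310,245:375]; b=cv2.imread("pics/scene0.png")[175:290,300:405]
a=cv2.resize(a,None,fx=6,fy=6,interpolation=cv2.INTER_CUBIC)
cv2.imwrite("pics/top0c.png",a)
cv2.imwrite("pics/scene0c.png",cv2.resize(b,None,fx=5,fy=5,interpolation=cv2.INTER_CUBIC))
E
```

```text
(no output)
```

View pics/top0c.png

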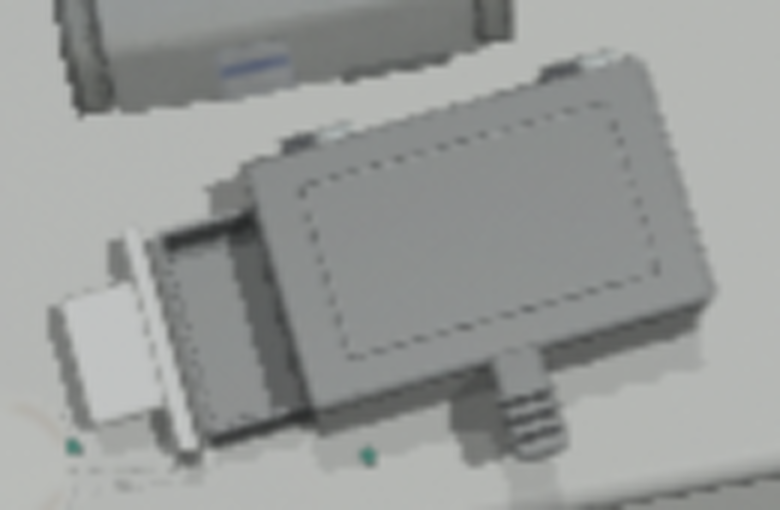

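The enlarged top view gives these crop pixels (6x, origin 245,225):
- **Lid corners:** (248,168), (640,58), (712,300) and (312,405).
- **Tab:** end at about (540,455).
- **Pull's outer edge:** (62,303) to (95,425).

```bash
python3 - <<'E'
from h import *
o=np.array([245,225.]); f=lambda p:np.array(p)/6+o
L=onz("top",f([[248,168],[640,58],[712,300],[312,405]]),.093)
print(L.round(4)); print([np.linalg.norm(L[i]-L[(i+1)%4]).round(4) for i in range(4)])
yv=(L[0]-L[1]+L[3]-L[2]); yaw=np.arctan2(-yv[0],yv[1]); print("yaw deg",np.degrees(yaw))
c=L.mean(0); X=np.array([np.cos(yaw),np.sin(yaw),0]); Y=np.array([-np.sin(yaw),np.cos(yaw),0])
print("centre",c)
print("tab from lid",c-X*(55+28)/1000)
T=onz("top",f([[540,455],[497,355],[542,350]]),.093); print("tab end, base",T.round(4),(T-c)@np.c_[X,Y])
P=onz("top",f([[62,303],[95,425]]),.051); print("pull",P.round(4),P.mean(0),(P-c)@np.c_[X,Y])
for n,p in(("bottle",[176,297]),("beaker",[488,250]),("tape",[362,199])): print(n,onz("top",p,.09 if n!="tape" else .02).round(3))
print("table edge",onz("top",[[330,300],[400,288]],0).round(3))
# tool axes
s=monitor.observe(); print(R.from_rotvec(s["ee_rot"]).as_matrix().round(3))
E
```

```text
[[ 0.5574  0.1641  0.093 ]
 [ 0.5755 -0.0148  0.093 ]
 [ 0.4627 -0.0243  0.093 ]
 [ 0.4486  0.1545  0.093 ]]
[np.float64(0.1798), np.float64(0.1133), np.float64(0.1793), np.float64(0.1093)]
yaw deg 5.155005838648237
centre [0.51103478 0.06985595 0.093     ]
tab from lid [0.42837049 0.06239836 0.093     ]
tab end, base [[0.4094 0.0619 0.093 ]
 [0.4557 0.072  0.093 ]
 [0.4544 0.0525 0.093 ]] [[-0.10191941  0.00120326]
 [-0.05489003  0.00712281]
 [-0.05800284 -0.01222727]]
pull [[0.5219 0.2567 0.051 ]
 [0.4647 0.2508 0.051 ]] [0.49328442 0.25377496 0.051     ] [[ 0.0275735   0.18515144]
 [-0.0298802   0.18438853]]
bottle [[0.493 0.467 0.09 ]]
beaker [[ 0.469 -0.366  0.09 ]]
tape [[ 0.693 -0.072  0.02 ]]
table edge [[ 0.429  0.07   0.   ]
 [ 0.427 -0.126  0.   ]]
[[-0.426 -0.001  0.905]
 [-0.905 -0.001 -0.426]
 [ 0.001 -1.     0.   ]]
```

View pics/scene0c.png

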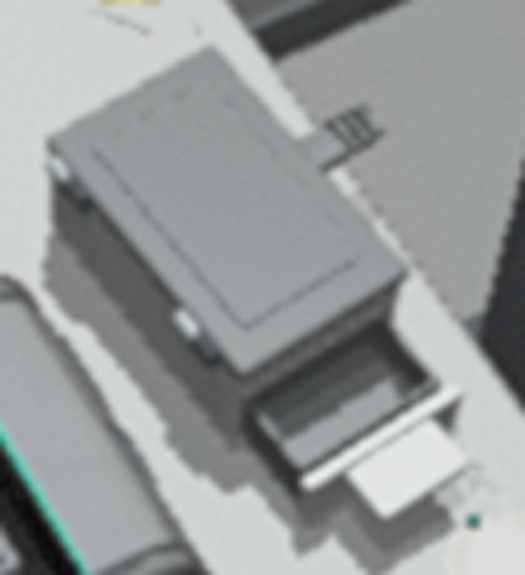

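The measured sizes match the given ones: lid edges 180 x 110 mm, tab end 100 mm in front of the store's centre, and yaw about 5.2°. The drawer is open about 51 mm. I'll move above the tab now.

>>> {"name": "step_arm", "arguments": {"delta_pos": [[7,-27.5,0],[7,-27.5,0],[7,-27.5,0],[7,-27.5,0],[7,-27.5,0],[7,-27.5,0],[7,-27.5,0],[7,-27.5,0],[7,-27.5,0],[7,-27.5,0],[7,-27.5,0],[7,-27.5,0],[7,-27.5,0],[7,-27.5,0],[7,-27.5,0],[7,-27.5,0],[7,-27.5,0],[7,-27.5,0],[7,-27.5,0],[7,-27.5,0]], "twist": [1.5,1.5,1.5,1.5,1.5,1.5,1.5,1.5,1.5,1.5,1.5,1.5,1.5,1.5,1.5,1.5,1.5,1.5,1.5,1.5], "gripper": 0, "newtons": 15}}

```text
time: 2.1
eef_pos: [0.4273, 0.0595, 0.2265]
ee_rot: [-1.248, 1.147, -1.146]
wrist_force: [-1.1, 0.2, 0.8]
grip_width: 1.003
```

>>> {"name": "step_arm", "arguments": {"delta_pos": [[0,0,0],[0,0,0],[0,0,0]], "twist": [0,0,0]}}

```text
time: 2.4
eef_pos: [0.4272, 0.061, 0.2264]
ee_rot: [-1.248, 1.148, -1.147]
wrist_force: [-0.0, 0.2, 0.1]
grip_width: 1.003
```

```bash
python3 - <<'E'
from h import *
s=monitor.observe(); print(s["time"],s["q"].round(3),s["eef_pos"],R.from_rotvec(s["ee_rot"]).as_matrix().round(3).tolist(),s["wrist_force"])
im=optics.camera("wrist"); cv2.imwrite("pics/w1.png",im)
yaw=np.radians(5.155); X=np.array([np.cos(yaw),np.sin(yaw),0]); Y=np.array([-X[1],X[0],0]); c=np.array([.5110,.0699,0])
for nm,x,y,z in (("tab",-83,0,93),("tabendL",-100,12,93),("tabendR",-100,-12,93),("pull",0,185,51),("FL",-55,90,93),("FR",-55,-90,93)):
    print(nm,proj("wrist",c+(X*x+Y*y+np.array([0,0,z]))/1000,s).round(1))
np.save("s1.npy",s,allow_pickle=True)
E
```

```text
2.4 [ 0.602 -0.056 -0.49  -0.    -1.137  1.052] [0.42724938 0.06103274 0.22644698] [[0.084, -0.0, 0.997], [-0.997, 0.0, 0.084], [-0.0, -1.0, -0.0]] [-0.01256925  0.24054129  0.14175818]
tab [[313.8 227.5]]
tabendL [[299.4 247.5]]
tabendR [[328.4 247.4]]
pull [[105.6 126.9]]
FL [[201.  194.3]]
FR [[426.2 193.1]]
```

View pics/w1.png

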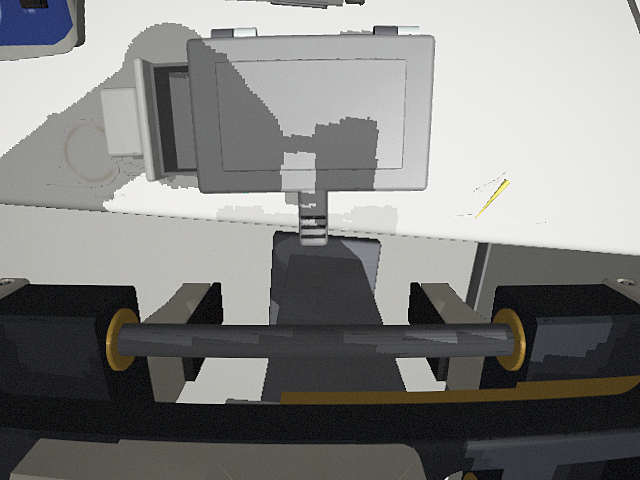

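The wrist view shows the tab end at (313,245), about 28 px wide, and the lid front corners at (198,192) and (428,190). All lie within 3 px of the prediction, so the pose is confirmed with the tab about 2 mm farther forward. I'll descend and close.

>>> {"name": "step_arm", "arguments": {"delta_pos": [[2,1.5,-20],[0,0,-20],[0,0,-20],[0,0,-20],[0,0,-20],[0,0,-20],[0,0,-15],[0,0,-11],[0,0,-10],[0,0,0]], "twist": [0.4,0,0,0,0,0,0,0,0,0]}}

```text
time: 3.45
eef_pos: [0.4287, 0.0624, 0.0695]
ee_rot: [-1.253, 1.142, -1.141]
wrist_force: [0.2, 0.6, -0.4]
grip_width: 0.999
```

>>> {"name": "step_arm", "arguments": {"delta_pos": [[0,0,0],[0,0,0],[0,0,0],[0,0,0],[0,0,0],[0,0,0],[0,0,0],[0,0,0]], "twist": [0,0,0,0,0,0,0,0], "gripper": 255, "newtons": 15}}

```text
time: 4.25
eef_pos: [0.4294, 0.0622, 0.0706]
ee_rot: [-1.251, 1.142, -1.142]
wrist_force: [-0.2, 0.2, 0.7]
grip_width: 0.331
```

>>> {"name": "step_arm", "arguments": {"delta_pos": [[0,0,0],[0,0,0],[0,0,0],[0,0,0]], "twist": [0,0,0,0]}}

```text
time: 4.65
eef_pos: [0.4294, 0.063, 0.0706]
ee_rot: [-1.25, 1.142, -1.141]
wrist_force: [-2.7, 4.4, 0.5]
grip_width: 0.272
```

The tab is gripped: the opening is 23.9 mm against a 24 mm tab. I'll lift along the arc to 45°.

>>> {"name": "step_arm", "arguments": {"delta_pos": [[0.2,0,6.2],[0.6,0.1,6.2],[0.8,0.1,6.1],[1.1,0.1,6.1],[1.3,0.1,6],[1.6,0.1,6],[1.9,0.2,5.9],[2.1,0.2,5.8],[2.4,0.2,5.7],[2.6,0.2,5.6],[2.8,0.3,5.5],[3.1,0.3,5.4],[3.3,0.3,5.2],[3.6,0.3,5.1],[3.8,0.3,4.9],[4,0.4,4.8],[4.2,0.4,4.6],[4.4,0.4,4.4],[0,0,0],[0,0,0]], "twist": [0,0,0,0,0,0,0,0,0,0,0,0,0,0,0,0,0,0,0,0]}}

```text
time: 6.65
eef_pos: [0.4729, 0.0672, 0.1701]
ee_rot: [-1.25, 1.143, -1.141]
wrist_force: [-3.6, 7.2, 2.2]
grip_width: 0.272
```

```bash
python3 - <<'E'
from h import *
s=monitor.observe(); print(s["time"],s["eef_pos"],s["wrist_force"],s["grip_width"])
cv2.imwrite("pics/w2.png",optics.camera("wrist"))
E
```

```text
6.65 [0.47292681 0.06722847 0.17014452] [-3.62130505  7.17839227  2.16162215] 0.2722238315518203
```

View pics/w2.png

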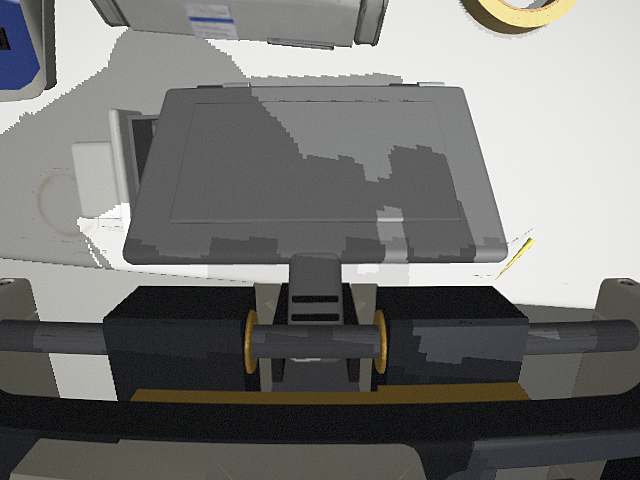

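The lid is up with the tab still between the pads (front edge wide across (125–505, 255), tab at (315,310)). I'll release, rise straight up and wait.

>>> {"name": "step_arm", "arguments": {"delta_pos": [[0,0,0],[0,0,0],[0,0,0],[0,0,0],[0,0,0],[0,0,0],[0,0,0],[0,0,0],[0,0,0],[0,0,0],[0,0,10],[0,0,15],[0,0,15],[0,0,15],[0,0,15],[0,0,0]], "twist": [0,0,0,0,0,0,0,0,0,0,0,0,0,0,0,0], "gripper": 0}}

```text
time: 8.3
eef_pos: [0.4744, 0.0667, 0.2428]
ee_rot: [-1.247, 1.139, -1.143]
wrist_force: [0.6, -0.1, -0.4]
grip_width: 0.999
```

>>> {"name": "step_arm", "arguments": {"delta_pos": [[0,0,0],[0,0,0],[0,0,0],[0,0,0],[0,0,0],[0,0,0],[0,0,0],[0,0,0],[0,0,0],[0,0,0],[0,0,0],[0,0,0],[0,0,0],[0,0,0],[0,0,0],[0,0,0],[0,0,0],[0,0,0],[0,0,0],[0,0,0]], "twist": [0,0,0,0,0,0,0,0,0,0,0,0,0,0,0,0,0,0,0,0]}}

```text
time: 10.3
eef_pos: [0.4732, 0.0662, 0.2401]
ee_rot: [-1.251, 1.142, -1.142]
wrist_force: [0.2, -0.0, -0.6]
grip_width: 0.998
```

```bash
python3 - <<'E'
from h import *
s=monitor.observe(); print(s["time"],s["eef_pos"],s["wrist_force"],s["grip_width"])
im=optics.camera("wrist"); cv2.imwrite("pics/w3.png",im)
yaw=np.radians(5.2); X=np.array([np.cos(yaw),np.sin(yaw),0]); Y=np.array([-X[1],X[0],0]); h=np.array([.512,.0695,.084])+X*.059
for th in (35,40,45,50):
    t=np.radians(th); u=-X*np.cos(t)+np.array([0,0,np.sin(t)]); n=X*np.sin(t)+np.array([0,0,np.cos(t)])
    P=[h+u*.114+Y*y+n*.009 for y in(.09,-.09)]+[h+u*.159+n*.009+Y*y for y in(.012,-.012)]
    print(th,proj("wrist",P,s).round(0).tolist())
E
```

```text
10.3 [0.4731934  0.06623049 0.24005046] [ 0.16273047 -0.00495904 -0.63256367] 0.9980076915677022
35 [[184.0, 234.0], [447.0, 234.0], [297.0, 300.0], [335.0, 300.0]]
40 [[180.0, 227.0], [452.0, 227.0], [296.0, 294.0], [336.0, 294.0]]
45 [[175.0, 219.0], [457.0, 219.0], [295.0, 285.0], [337.0, 285.0]]
50 [[170.0, 209.0], [462.0, 209.0], [294.0, 274.0], [338.0, 274.0]]
```

View pics/w3.png

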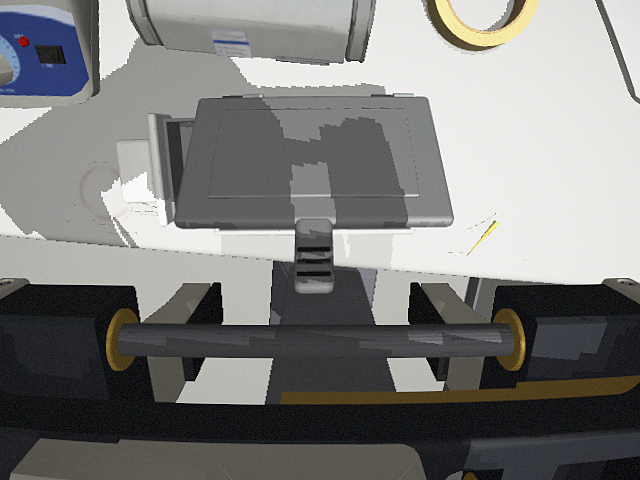

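The lid stands by itself: front corners at (175,222) and (455,222), tab end at (314,290), which fits about 43°. More than 2 s have passed clear of it. I'll go back down and regrip.

>>> {"name": "step_arm", "arguments": {"delta_pos": [[0,0,-10],[0,0,-15],[0,0,-15],[0,0,-15],[0,0,-10],[0,0,-5],[0,0,0],[0,0,0]], "twist": [0,0,0,0,0,0,0,0]}}

```text
time: 11.15
eef_pos: [0.4735, 0.0664, 0.1704]
ee_rot: [-1.25, 1.142, -1.142]
wrist_force: [-0.1, 0.1, -0.6]
grip_width: 1.0
```

>>> {"name": "step_arm", "arguments": {"delta_pos": [[0,0,0],[0,0,0],[0,0,0],[0,0,0],[0,0,0],[0,0,0],[0,0,0],[0,0,0],[0,0,0],[0,0,0],[0,0,0],[0,0,0]], "twist": [0,0,0,0,0,0,0,0,0,0,0,0], "gripper": 255, "newtons": 15}}

```text
time: 12.35
eef_pos: [0.4731, 0.0672, 0.17]
ee_rot: [-1.249, 1.143, -1.141]
wrist_force: [-2.3, 5.1, 0.4]
grip_width: 0.272
```

The tab is gripped again, so I'll lower it along the reverse arc with a small extra push at the end.

>>> {"name": "step_arm", "arguments": {"delta_pos": [[-4.4,-0.4,-4.4],[-4.2,-0.4,-4.6],[-4,-0.4,-4.8],[-3.8,-0.3,-4.9],[-3.6,-0.3,-5.1],[-3.3,-0.3,-5.2],[-3.1,-0.3,-5.4],[-2.8,-0.3,-5.5],[-2.6,-0.2,-5.6],[-2.4,-0.2,-5.7],[-2.1,-0.2,-5.8],[-1.9,-0.2,-5.9],[-1.6,-0.1,-6],[-1.3,-0.1,-6],[-1.1,-0.1,-6.1],[-0.8,-0.1,-6.1],[-0.6,-0.1,-6.2],[-0.2,0,-6.2],[0,0,0],[0,0,0]], "twist": [0,0,0,0,0,0,0,0,0,0,0,0,0,0,0,0,0,0,0,0]}}

```text
time: 14.35
eef_pos: [0.4303, 0.0631, 0.0705]
ee_rot: [-1.249, 1.141, -1.142]
wrist_force: [2.7, 5.8, -3.2]
grip_width: 0.273
```

>>> {"name": "step_arm", "arguments": {"delta_pos": [[0,0,-1],[0,0,-1],[0,0,-1],[0,0,0],[0,0,0]], "twist": [0,0,0,0,0]}}

```text
time: 14.85
eef_pos: [0.4307, 0.0631, 0.0688]
ee_rot: [-1.248, 1.14, -1.142]
wrist_force: [-3.1, 5.6, 15.5]
grip_width: 0.277
```

The tool now feels 15.5 N upward, so the lid is against its stop. I'll release, rise and check.

>>> {"name": "step_arm", "arguments": {"delta_pos": [[0,0,0],[0,0,0],[0,0,0],[0,0,0],[0,0,0],[0,0,0],[0,0,0],[0,0,0],[0,0,0],[0,0,0],[0,0,10],[0,0,25],[0,0,25],[0,0,25],[0,0,25],[0,0,25],[0,0,23],[0,0,0],[0,0,0],[0,0,0]], "twist": [0,0,0,0,0,0,0,0,0,0,0,0,0,0,0,0,0,0,0,0], "gripper": 0}}

```text
time: 16.85
eef_pos: [0.4288, 0.062, 0.2251]
ee_rot: [-1.251, 1.143, -1.142]
wrist_force: [0.1, 0.5, -0.2]
grip_width: 0.996
```

```bash
python3 - <<'E'
from h import *
s=monitor.observe(); print(s["time"],s["eef_pos"],s["q"].round(3),s["wrist_force"],s["grip_width"])
im=optics.camera("wrist"); cv2.imwrite("pics/w4.png",im)
yaw=np.radians(5.2); X=np.array([np.cos(yaw),np.sin(yaw),0]); Y=np.array([-X[1],X[0],0]); h=np.array([.512,.0695,.084])+X*.059
for th in (0,2,4,6):
    t=np.radians(th); u=-X*np.cos(t)+np.array([0,0,np.sin(t)]); n=X*np.sin(t)+np.array([0,0,np.cos(t)])
    P=[h+u*.114+Y*y+n*.009 for y in(.09,-.09)]+[h+u*.159+n*.009+Y*y for y in(.012,-.012)]
    print(th,proj("wrist",P,s).round(1).tolist())
P=onz("top",np.array([[290,240],[328,232]],float),.05); print("device front",P.round(3))
E
```

```text
16.85 [0.42881577 0.06200048 0.22508621] [ 0.602 -0.052 -0.489 -0.    -1.134  1.06 ] [ 0.06112961  0.51962309 -0.23096971] 0.9963470789855761
0 [[202.4, 194.6], [428.5, 194.8], [300.9, 248.6], [330.0, 248.6]]
2 [[200.9, 195.0], [430.0, 195.2], [300.6, 250.2], [330.3, 250.2]]
4 [[199.4, 195.2], [431.6, 195.4], [300.3, 251.6], [330.6, 251.7]]
6 [[197.8, 195.2], [433.2, 195.4], [300.1, 252.9], [330.9, 252.9]]
device front [[0.603 0.149 0.05 ]
 [0.606 0.043 0.05 ]]
```

View pics/w4.png

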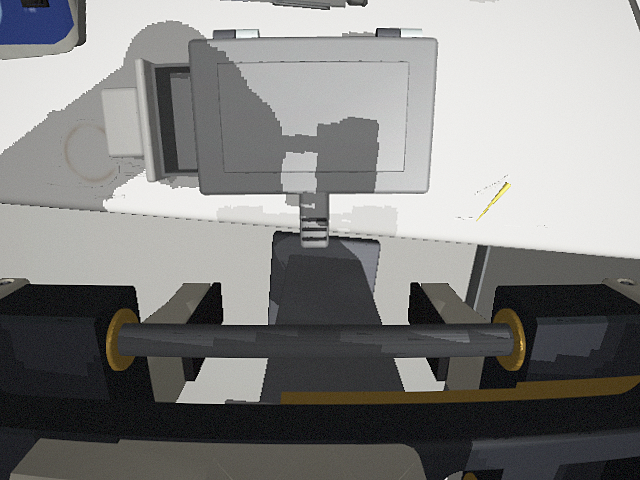

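The lid looks the same as before opening: front corners at (200,193) and (430,192), 230 px wide, and tab end at about (314,247). So it is shut. Before the push I'll triangulate the neighbouring devices, because the gripper body is wide and sits low.

```bash
python3 - <<'E'
from h import *
def tri(a,b):
    o1,d1=ray("top",a);o2,d2=ray("scene",b);d1=d1[0];d2=d2[0]
    t=np.linalg.lstsq(np.c_[d1,-d2],o2-o1,rcond=None)[0]; p,q=o1+t[0]*d1,o2+t[1]*d2
    return ((p+q)/2).round(3),np.linalg.norm(p-q).round(4)
print("pull check",tri([258,283],[378,278]))
print("knob1",tri([184,260],[393,343])); print("knob2",tri([208,257],[379,325]))
a=cv2.imread("pics/top0.png")[140:310,150:340]; b=cv2.imread("pics/scene0.png")[225:360,260:440]
a=cv2.resize(a,(400,358),interpolation=cv2.INTER_CUBIC); b=cv2.resize(b,None,fx=2.2,fy=2.2,interpolation=cv2.INTER_CUBIC)
o=np.zeros((360,800,3),np.uint8); o[:358,:400]=a; o[:b.shape[0],402:402+b.shape[1]]=b[:, :398]; cv2.imwrite("pics/dev.png",o); print(b.shape)
E
```

```text
pull check (array([0.508, 0.254, 0.019]), np.float64(0.0037))
knob1 (array([0.592, 0.438, 0.074]), np.float64(0.0019))
knob2 (array([0.592, 0.376, 0.057]), np.float64(0.0041))
(297, 396, 3)
```

View pics/dev.png

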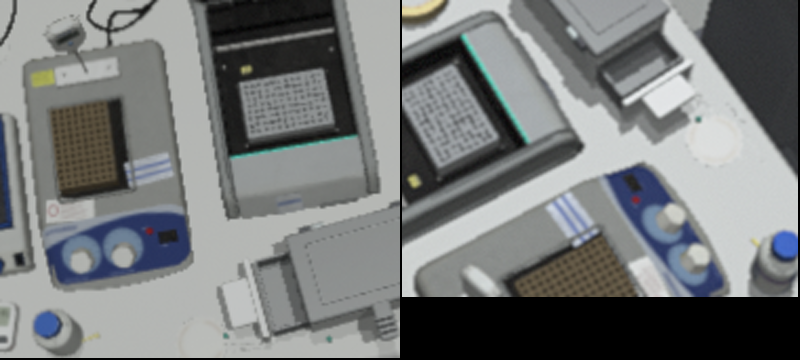

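The crop (left top, right scene) shows the blue stirrer's near corner at (190,262) and (645,168), and the cycler's near corner at (232,215) and (578,148).

```bash
python3 - <<'E'
from h import *
def tri(a,b):
    o1,d1=ray("top",a);o2,d2=ray("scene",b);d1=d1[0];d2=d2[0]
    t=np.linalg.lstsq(np.c_[d1,-d2],o2-o1,rcond=None)[0]; p,q=o1+t[0]*d1,o2+t[1]*d2
    return ((p+q)/2).round(3),np.linalg.norm(p-q).round(4)
print("blue",tri([240.3,264.5],[370.5,301.4])); print("cycler",tri([260.2,242.1],[340,292.3]))
for z in(0,.05,.08): print(z,onz("top",[[240,264.5],[175,277],[260,242]],z).round(3).tolist())
yaw=np.radians(5.2); X=np.array([np.cos(yaw),np.sin(yaw),0]); Y=np.array([-X[1],X[0],0]); c=np.array([.5115,.0699,0])
s=monitor.observe()
w=np.load("s1.npy",allow_pickle=True).item()
P=onz("wrist",[[102,88],[106,157]],.051,s); print("pull",P.round(4),(P-c)@np.c_[X,Y])
for v in(.195,.25): print(v,c+Y*v)
E
```

```text
blue (array([0.565, 0.298, 0.018]), np.float64(0.0063))
cycler (array([0.62 , 0.234, 0.012]), np.float64(0.0055))
0 [[0.572, 0.298, 0.0], [0.569, 0.482, 0.0], [0.626, 0.233, 0.0]]
0.05 [[0.559, 0.293, 0.05], [0.557, 0.472, 0.05], [0.612, 0.23, 0.05]]
0.08 [[0.552, 0.29, 0.08], [0.549, 0.465, 0.08], [0.603, 0.228, 0.08]]
pull [[0.5273 0.2566 0.051 ]
 [0.4679 0.2553 0.051 ]] [[ 0.03265098  0.18453978]
 [-0.0265924   0.18859154]]
0.195 [0.49382665 0.26409746 0.        ]
0.25 [0.48884185 0.3188711  0.        ]
```

Both devices stay below about 75 mm and clear of the path. The gripper body's underside will be about 100 mm up with the tip at 34 mm. I'll move outside the pull, turn 90° and close the fingers.

>>> {"name": "step_arm", "arguments": {"delta_pos": [[4.7,20.1,0],[4.7,20.1,0],[4.7,20.1,0],[4.7,20.1,0],[4.7,20.1,0],[4.7,20.1,0],[4.7,20.1,0],[4.7,20.1,0],[4.7,20.1,0],[4.7,20.1,0],[4.7,20.1,0],[4.7,20.1,0],[0,0,0],[0,0,0],[0,0,0]], "twist": [7.5,7.5,7.5,7.5,7.5,7.5,7.5,7.5,7.5,7.5,7.5,7.5,0,0,0], "gripper": 255, "newtons": 15}}

```text
time: 18.4
eef_pos: [0.4854, 0.3027, 0.225]
ee_rot: [-1.571, -0.069, 0.071]
wrist_force: [-0.3, 0.7, -0.3]
grip_width: 0.003
```

```bash
python3 - <<'E'
from h import *
s=monitor.observe(); print(s["time"],s["eef_pos"],s["q"].round(3),R.from_rotvec(s["ee_rot"]).as_matrix().round(3).tolist(),s["grip_width"])
im=optics.camera("wrist"); cv2.imwrite("pics/w5.png",im)
E
```

```text
18.4 [0.48543389 0.30273925 0.22497268] [ 0.899  0.192 -0.221 -0.    -1.159  2.331] [[0.996, -0.001, -0.089], [0.089, -0.001, 0.996], [-0.001, -1.0, -0.001]] 0.0033154372711103825
```

View pics/w5.png

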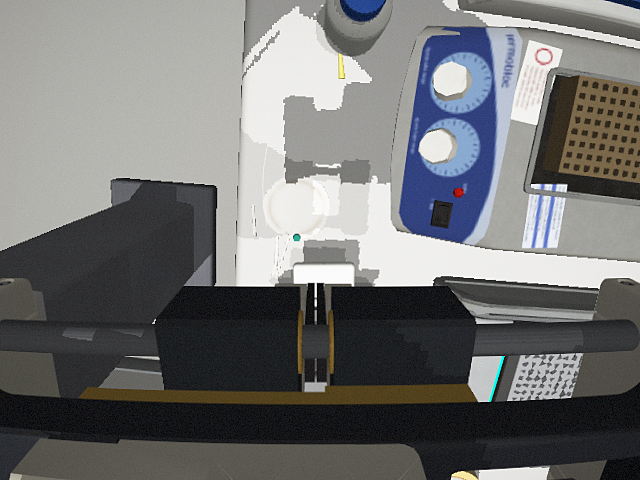

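The wrist view, now with +y upward, shows the pull's outer edge at (295–354, 264), about 6 mm off the tool centre as intended. The bottle at (357,10) and the stirrer are clear. I'll descend.

>>> {"name": "step_arm", "arguments": {"delta_pos": [[0,0,-20],[0,0,-20],[0,0,-20],[0,0,-20],[0,0,-20],[0,0,-20],[0,0,-20],[0,0,-20],[0,0,-15],[0,0,-15],[0,0,0]], "twist": [0,0,0,0,0,0,0,0,0,0,0]}}

```text
time: 19.55
eef_pos: [0.4848, 0.3018, 0.0339]
ee_rot: [-1.572, -0.068, 0.072]
wrist_force: [0.5, -1.0, 0.3]
grip_width: 0.005
```

>>> {"name": "step_arm", "arguments": {"delta_pos": [[0.4,-5,0],[0.4,-5,0],[0.4,-5,0],[0.4,-5,0],[0.4,-5,0],[0.4,-5,0],[0.4,-5,0],[0.4,-5,0],[0,0,0]], "twist": [0,0,0,0,0,0,0,0,0]}}

```text
time: 20.45
eef_pos: [0.489, 0.2629, 0.0356]
ee_rot: [-1.57, -0.071, 0.071]
wrist_force: [-0.6, -0.5, 0.8]
grip_width: 0.01
```

>>> {"name": "step_arm", "arguments": {"delta_pos": [[0.4,-4,0],[0.4,-4,0],[0.4,-4,0],[0.4,-4,0],[0.4,-4,0],[0.3,-4,0],[0,0,0]], "twist": [0,0,0,0,0,0,0]}}

```text
time: 21.15
eef_pos: [0.4912, 0.2387, 0.0355]
ee_rot: [-1.57, -0.071, 0.071]
wrist_force: [0.1, 0.0, -0.3]
grip_width: 0.004
```

>>> {"name": "step_arm", "arguments": {"delta_pos": [[0.3,-4,0],[0.3,-4,0],[0.3,-4,0],[0.3,-2,0],[0,0,0]], "twist": [0,0,0,0,0]}}

```text
time: 21.65
eef_pos: [0.4926, 0.2266, 0.0356]
ee_rot: [-1.567, -0.072, 0.07]
wrist_force: [-3.0, 8.1, -2.4]
grip_width: 0.003
```

The catch is felt now: 8 N at about 14 mm before the expected home position. I'll keep pushing.

>>> {"name": "step_arm", "arguments": {"delta_pos": [[0.2,-2,0],[0.2,-2,0],[0.2,-2,0],[0.2,-2,0],[0.2,-2,0],[0,0,0],[0,0,0]], "twist": [0,0,0,0,0,0,0]}}

```text
time: 22.35
eef_pos: [0.4935, 0.2152, 0.0356]
ee_rot: [-1.57, -0.071, 0.071]
wrist_force: [-0.8, 2.1, -1.6]
grip_width: 0.007
```

>>> {"name": "step_arm", "arguments": {"delta_pos": [[0.2,-2,0],[0.1,-1,0],[0.1,-1,0],[0,0,0],[0,0,0]], "twist": [0,0,0,0,0]}}

```text
time: 22.85
eef_pos: [0.4938, 0.2149, 0.0358]
ee_rot: [-1.565, -0.073, 0.07]
wrist_force: [-9.1, 19.8, -0.4]
grip_width: 0.003
```

The drawer is against its stop: a 4 mm command moved it only 0.3 mm, with about 20 N. I'll back off, rise and check.

>>> {"name": "step_arm", "arguments": {"delta_pos": [[-0.4,4,0],[-0.9,10,0],[-1.8,20,0],[-1.8,20,0],[0,0,25],[0,0,25],[0,0,25],[0,0,25],[0,0,25],[0,0,25],[0,20,25],[0,20,15],[0,20,0],[0,20,0],[0,20,0],[0,20,0],[0,20,0],[0,0,0],[0,0,0],[0,0,0]], "twist": [0,0,0,0,0,0,0,0,0,0,0,0,0,0,0,0,0,0,0,0]}}

```text
time: 24.85
eef_pos: [0.4889, 0.4053, 0.2253]
ee_rot: [-1.57, -0.071, 0.071]
wrist_force: [-0.9, -0.2, 0.8]
grip_width: 0.005
```

```bash
python3 - <<'E'
from h import *
s=monitor.observe(); print(s["time"],s["eef_pos"],s["wrist_force"])
im=optics.camera("top"); cv2.imwrite("pics/top9.png",im)
a=cv2.resize(im[225:310,245:375],None,fx=6,fy=6,interpolation=cv2.INTER_CUBIC)
cv2.imwrite("pics/top9c.png",a)
yaw=np.radians(5.2); X=np.array([np.cos(yaw),np.sin(yaw),0]); Y=np.array([-X[1],X[0],0]); c=np.array([.5110,.0699,0])
for v in(.134,.140,.147): print(v,((proj("top",[c+Y*v+X*x+[0,0,.051] for x in(.03,-.03)])-[245,225])*6).round(0).tolist())
o=cv2.imread("pics/top0.png"); d=cv2.absdiff(o,im).max(2)
for n,(x,y) in dict(bottle=(176,297),beaker=(488,250),tape=(362,199),lidtab=(331,291)).items(): print(n,d[y-14:y+15,x-14:x+15].mean().round(1))
E
```

```text
24.85 [0.48893818 0.40526907 0.22529151] [-0.92740446 -0.24283417  0.84874111]
0.134 [[171.0, 268.0], [205.0, 396.0]]
0.14 [[158.0, 272.0], [192.0, 399.0]]
0.147 [[143.0, 276.0], [177.0, 403.0]]
bottle 68.5
beaker 9.5
tape 9.9
lidtab 9.3
```

View pics/top9c.png

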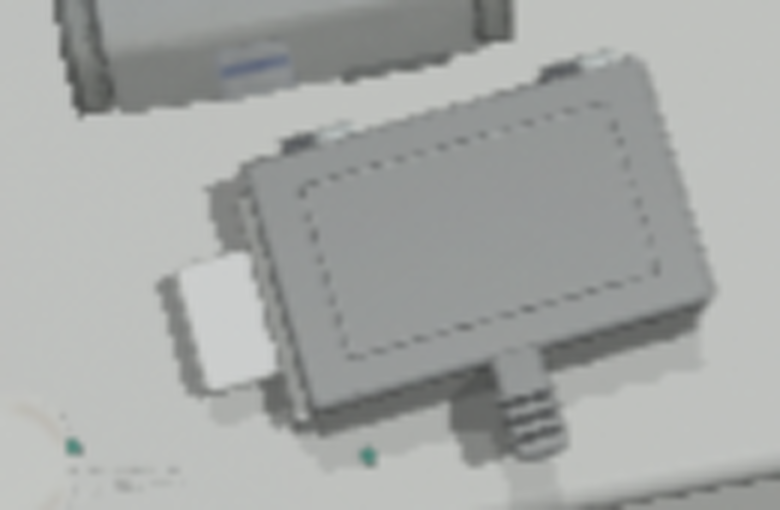

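The pull's edge now runs (177,268)–(207,393), which matches the 134 mm home line to about 1 mm, and the lid outline is unchanged. The arm touches nothing, so I'll hand in.

```bash
python3 - <<'E'
from station import r
print(r.job_done())
E
```

```text
the job is handed in; nothing more can be done
None
```

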